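# Thread a copper tube out of the hooded stock tray and hold it up

## Robot

A 6-joint arm with a two-finger parallel gripper is mounted at the origin on the work surface. World frame = base frame: x ahead of the robot, y to its left, z up, the work surface at z = 0. Lengths are in m, angles in degrees, forces in N, time in s.
With the tool pointing down it reaches from about 0.3 to 0.875 m from the base axis. Payload 6.4 kg.
Tool frame: the origin (TCP) lies midway between the tips of the shut fingers; the grasp point (between the pads) lies bot.grip_depth behind it (bot.grip_depth is the distance from the TCP to the grasp point, in m); z points along the fingers, y is the line along which they close (so a half turn about z gives the same grasp; the last joint's range is limited). The gripper opens to 85 mm and grips with 20 to 120 N. Pads are 22 mm wide; open, the fingers measure 114 mm over their backs; the gripper's body (76 mm by 85 mm) begins 54 mm behind the grasp point. The pads swing forward as they close: fully open they stand 13 mm farther back than shut.
Start: joints at [56.534, 10.359, 92.074, -0, 77.567, -11.82], TCP at [0.212, 0.534, 0.231] pointing down, gripper open.
Joint ranges: [-171.53, 171.53], [-51.25, 118.39], [17.06, 147.69], [-65.23, 245.23], [0, 150.52], [-178.68, 178.68]. Speed limits (degrees/s): [147.25, 147.25, 172.46, 180, 180, 180].

## Interface

Orientations are given as a 3x3 rotation matrix whose columns are the frame's x, y, z axes.
In Python, from workcell import bot gives the robot as it stands. Calls block until the motion is done:
- bot.move_to(position, orientation): joint-space move of the TCP to a pose.
- bot.movel(position, velocity=0.15, ori=None): straight line of the TCP; ori=None keeps the orientation; velocity is the mean speed in m/s.
- bot.set_joints(angles): joint-space move.
- bot.set_gripper(opening): opening from 0.0 (shut) to 1.0 (fully open); the grip force is fixed at half the most; returns when the fingers have stopped.
- bot.pause(seconds).
- bot.ik(position, orientation): joint angles nearest the present ones, or None.
- bot.grab_frame(name): name is "scene" or "top" or "wrist"; returns a dict with "color" (400x640x3 uint8, red, green, blue), "fx", "fy", "cx", "cy" (pixels), "dist_coeffs" ([k1, k2, p1, p2, k3] as OpenCV has them; the pictures are not rectified), "rvec" (rotation vector, rad) and "tvec" (3), from world to camera coordinates, as OpenCV has them. Camera axes: x right, y down, z forward; pixel columns grow to the right and rows downward; lengths in m; the calibration is good to about 2 mm. A picture is of the moment at which its call begins. There is no depth.
A pose or a line that the arm cannot do raises bot.Unreachable and nothing moves.
- bot.close_job(): hands the job in; it is judged then, once.
Readings, each from a call of its own:
- bot.get_t(): time.
- bot.get_qpos(): joint angles.
- bot.get_dq(): joint speeds.
- bot.get_joint_torque(): joint torques, N m.
- bot.get_ee_pos(): TCP position.
- bot.get_ee_rot(): TCP orientation.
- bot.get_wrist_force(): force on the tool from outside, world axes, zero at the start.
- bot.get_torque(): the same for the moment, N m.
- bot.get_finger_gap(): opening from 0.0 (shut) to 1.0 (fully open).
- bot.get_gripper_force(): force on a finger pad.
Only numpy, scipy, OpenCV 4.12 (cv2) and the standard library are available. Lean on these libraries where they do the work, as an engineer would, in place of code of your own. Each camera call takes 0.05 s, during which the arm holds its last target. There are 200 camera calls.

## Task

Take the long copper tube out of the sheet-metal stock tray: it is longer than the opening between the two end hoods, so slide it under the long hood, tilt its other end up through the opening and draw it out diagonally, leaving the two small pieces in the tray. Finish while still holding the tube in the gripper, level and still, with the whole of it at least 10 cm above the tops of the hoods and touching nothing else; do not put it down or let go.

Things in the scene. Friction and masses are not known exactly. Their poses are not given: they have to be found in the camera images.
- tray: Fixed tray of 4 mm sheet metal, outside 188 (x) x 383 (y) x 74 (z) mm, origin under its centre, z up. Inner floor at z = 4, inside 180 x 375. Both ends are roofed by closed hoods, undersides at z = 70, tops at 74. Opening between them: y from -132.5 to +52.5 (185 long), 180 wide in x, its side walls (x = +-90 to 94) 58 high
- tube: The long copper tube, plain, round, 15 mm outside diameter, 290 mm long, about 85 g, open ends. Origin at its middle on its axis; its x axis runs along the tube. It starts lying on the tray floor (axis 7.5 mm above it) roughly along the tray's y, one end under each hood; it is symmetrical and may roll
- tube_end_1 (a point): Centre of the tube's end face at +145 mm along the tube's x; it starts under the long hood (+y end of the tray)
- tube_end_2 (a point): Centre of the tube's end face at -145 mm along the tube's x; it starts under the short hood (-y end of the tray)
- long_hood_edge (a point): Middle of the long hood's edge at the opening, on the hood's top, 74 mm above the bench (tray y = +52.5 mm). The hood reaches 135 mm from here to the inside of the tray's +y end wall
- short_hood_edge (a point): Middle of the short hood's edge at the opening, on the hood's top, 74 mm above the bench (tray y = -132.5 mm). The hood reaches 55 mm from here to the inside of the tray's -y end wall
- offcut: Short copper offcut, 15 mm diameter, 50 mm long, lying in the tray near the short hood; origin at its middle. Stays in the tray
- tee: Small brass tee fitting, 44 mm x 35 mm x 22 mm high, lying in the tray near the long hood; origin under the middle of its run, on the tray floor. Stays in the tray
Things that resemble listed ones, but are neither listed nor needed, are in the scene too. Of the things like the offcut, leave any that is white; of the rest the larger one is meant. What is shaped like the tee but green is not meant.

How it is judged:
By the outcome, as a careful person would: the job done as asked, in the order asked, and still so for the second after the job is handed in, while the arm keeps its last pose, push and grip.
It also fails if it takes over 42 s, if anything falls off the work surface, if the arm or the gripper's body presses on something with over 40 N, if the wrist force passes 120 N, or if a joint passes its speed limit or range.

## Working session

There is one attempt and no reset: what is moved stays moved. The work goes in short steps, each a Python script; the robot and the scene stay as the last script left them, time stands still between calls to the robot, and variables do not carry over. Pictures are saved under pics/ and viewed, at most 10 in all, crops included, and the job is handed in when it is done.

```bash
mkdir -p pics; ls
python3 - <<'E'
from workcell import bot
import cv2
for n in ("scene","top"):
    f=bot.grab_frame(n); cv2.imwrite(f"pics/{n}0.png",f["color"][:,:,::-1])
    print(n,{k:v for k,v in f.items() if k!="color"})
print(bot.get_t(),bot.grip_depth)
E
```

```text
pics
scene {'fx': 405.5004437292687, 'fy': 405.5004437292687, 'cx': 318.0672945350037, 'cy': 199.00928948490352, 'dist_coeffs': array([0.02412714, 0.        , 0.        , 0.        , 0.        ]), 'rvec': array([ 1.97132031,  1.49253422, -0.59737228]), 'tvec': array([-0.18161147, -0.3254364 ,  1.16319054])}
top {'fx': 490.83073248500557, 'fy': 490.83073248500557, 'cx': 320.5094110641871, 'cy': 205.63277831236863, 'dist_coeffs': array([0.00872374, 0.        , 0.        , 0.        , 0.        ]), 'rvec': array([ 2.12065679, -2.17648854,  0.19906547]), 'tvec': array([0.0450285 , 0.58235149, 0.7896343 ])}
0.1 0.0187
```

View pics/scene0.png

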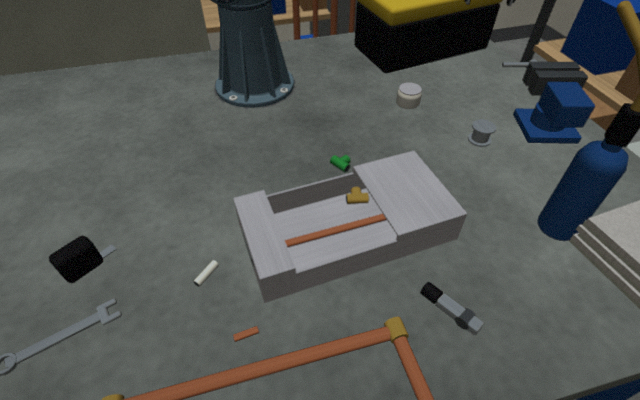

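View pics/top0.png

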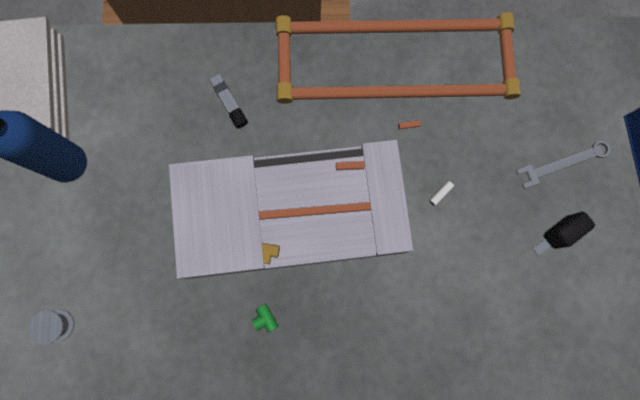

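The tray lies with its long hood to the left in the top view (hood edges at about x=258 and x=369 px). The tube runs from (258,215) to (370,207), the offcut is at (350,165) and the tee at (270,253). The white and green decoys and a small copper piece are outside the tray.

```bash
cat > h.py <<'E'
import numpy as np, cv2
from workcell import bot
def ray(f,px,z):
    K=np.array([[f["fx"],0,f["cx"]],[0,f["fy"],f["cy"]],[0,0,1.]])
    n=cv2.undistortPoints(np.array(px,float).reshape(-1,1,2),K,f["dist_coeffs"]).reshape(-1,2)
    R=cv2.Rodrigues(f["rvec"])[0]; c=-R.T@f["tvec"]
    d=np.c_[n,np.ones(len(n))]@R
    return c+d*((z-c[2])/d[:,2])[:,None]
def copper(f):
    h=cv2.cvtColor(f["color"],cv2.COLOR_RGB2HSV)
    return cv2.inRange(h,(3,110,80),(16,255,255))
def blobs(f,box):
    m=copper(f); r=np.zeros_like(m); x0,y0,x1,y1=box; r[y0:y1,x0:x1]=m[y0:y1,x0:x1]
    cs=cv2.findContours(r,cv2.RETR_EXTERNAL,cv2.CHAIN_APPROX_NONE)[0]
    return [c for c in cs if cv2.contourArea(c)>40]
E
python3 - <<'E'
from h import *
f=bot.grab_frame("top")
g=cv2.cvtColor(f["color"],cv2.COLOR_RGB2GRAY)
px=np.float32([[169,163],[253,156],[362,143],[398,141],[412,251],[376,255],[263,269],[177,278]])
p2=cv2.cornerSubPix(g,px.reshape(-1,1,2).copy(),(4,4),(-1,-1),(3,50,.01)).reshape(-1,2)
print((p2-px).round(1).tolist())
# model: which x sign? try both handedness-consistent (long hood=+y)
for q in (px,p2):
  W=ray(f,q,.074)[:,:2]
  s=1
  ys=[.1915,.0525,-.1325,-.1915]; M=np.array([[-.094,y] for y in ys]+[[.094,y] for y in ys[::-1]])
  best=None
  for s in (1,-1):
    m=M*[s,1]; mc=m-m.mean(0); wc=W-W.mean(0)
    U,S,Vt=np.linalg.svd(mc.T@wc); R=(U@np.diag([1,np.linalg.det(U@Vt)])@Vt).T
    t=W.mean(0)-R@m.mean(0); e=W-(m@R.T+t); r=np.abs(e).max()
    if best is None or r<best[0]: best=(r,R,t,s,e)
  r,R,t,s,e=best
  print("tray",t,np.degrees(np.arctan2(R[1,0],R[0,0])),s,(e*1000).round(1).tolist())
for c in blobs(f,(170,140,412,280)):
  rc=cv2.minAreaRect(c); v=cv2.boxPoints(rc); w=ray(f,v,.0115)[:,:2]
  print(rc,((w-t)@R*1000).round(1).tolist())
  print(cv2.fitLine(c,cv2.DIST_L2,0,.01,.01).ravel())
np.savez("tray.npz",R=R,t=t)
E
```

```text
[[-0.6000000238418579, 1.0], [-0.10000000149011612, 3.5], [0.0, 0.0], [-1.5, -1.5], [0.800000011920929, -1.2999999523162842], [0.4000000059604645, -1.2999999523162842], [1.2999999523162842, -1.7999999523162842], [-0.5, 0.10000000149011612]]
tray [0.57750914 0.08124373] 4.784328444389338 -1 [[1.3, -0.3], [-1.4, -0.5], [1.8, 0.7], [-1.0, -1.5], [0.7, 1.2], [0.6, 1.4], [-1.5, 0.2], [-0.4, -1.3]]
tray [0.57756584 0.08123455] 5.331232527353145 -1 [[1.5, -0.0], [-6.8, -1.2], [0.5, -0.3], [-0.1, -0.1], [0.8, 0.5], [1.3, 1.5], [1.6, -0.9], [1.1, 0.5]]
((314.152587890625, 210.30064392089844), (6.806110858917236, 110.53597259521484), 85.15599822998047) [[8.7, 56.5], [2.5, -139.5], [-9.8, -138.9], [-3.5, 56.7]]
[ 9.9648625e-01 -8.3756343e-02  3.1425107e+02  2.1033766e+02]
((349.9819030761719, 165.1199188232422), (6.611556529998779, 26.30352783203125), 87.27368927001953) [[81.4, -91.6], [78.2, -139.0], [66.0, -138.0], [69.2, -90.6]]
[ 9.9846578e-01 -5.5372264e-02  3.4979364e+02  1.6520634e+02]
```

```bash
cat >> h.py <<'E'
T=np.load("tray.npz"); t=T["t"]; R=T["R"]
def tr(w): return (np.asarray(w)[...,:2]-t)@R*1000
def ori(u,th,sg):
    th=np.radians(th); Z=np.array([0,0,1.])
    a=np.cos(th)*u-np.sin(th)*Z; z=-(np.sin(th)*u+np.cos(th)*Z); x=sg*a
    return np.c_[x,np.cross(z,x),z]
E
python3 - <<'E'
from h import *
a=np.radians(4.9);R=np.array([[np.cos(a),-np.sin(a)],[np.sin(a),np.cos(a)]]);t=np.array([.5775,.0812])
np.savez("tray.npz",R=R,t=t)
f=bot.grab_frame("top")
c=max(blobs(f,(170,140,412,280)),key=cv2.contourArea)
vx,vy,x0,y0=cv2.fitLine(c,cv2.DIST_L2,0,.01,.01).ravel()
P=ray(f,[[x0-50*vx,y0-50*vy],[x0+50*vx,y0+50*vy]],.0115)
u=P[0]-P[1]; u/=np.linalg.norm(u)
yt=lambda w:((w[:2]-t)@R)[1]
g=P[1]+u*((-.065-yt(P[1]))/(yt(P[0])-yt(P[1]))*np.linalg.norm(P[0]-P[1]))
print("u",u,"g",g,(g[:2]-t)@R); np.savez("tube.npz",u=u,g=g)
print(bot.get_ee_rot().round(2).tolist())
for sg in(1,-1):
  for p,th in((g+[0,0,.15],0),(g,0),(g+.06*u+[0,0,.06],17),(g-.2*u+[0,0,.15],17),(g-.2*u+[0,0,.26],0)):
    q=bot.ik(p,ori(u,th,sg)); print(sg,None if q is None else np.round(q,0))
E
```

```text
u [-0.06031806  0.99817921  0.        ] g [0.58227493 0.01637093 0.0115    ] [-0.00078002 -0.065     ]
[[-0.93, 0.37, -0.0], [0.37, 0.93, -0.0], [0.0, -0.0, -1.0]]
1 [-10.  15.  95.  -0.  70. -14.]
1 [-10.  28.  98.  -0.  54. -14.]
1 [  5.  25.  95. -19.  62.  11.]
1 [-20.  18.  93. -17.  63. -16.]
1 [-28.  15.  82.  -0.  83. -32.]
-1 [-10.  15.  95.  -0.  70. 166.]
-1 [-10.  28.  98.  -0.  54. 166.]
-1 [   5.   25.   95.  -19.   62. -169.]
-1 [-20.  18.  93. -17.  63. 164.]
-1 [-28.  15.  82.  -0.  83. 148.]
```

Run:
```python
from h import *
D=np.load("tube.npz");u=D["u"];g=D["g"];O=ori(u,0,1)
bot.set_gripper(.6)
bot.move_to([g[0],g[1],.13],O)
f=bot.grab_frame("wrist"); cv2.imwrite("pics/w1.png",f["color"][:,:,::-1])
bot.movel([g[0],g[1],.0065],.08)
print(bot.get_t(),bot.get_wrist_force(),bot.get_ee_pos())
bot.set_gripper(0)
print(bot.get_t(),bot.get_wrist_force(),bot.get_finger_gap(),bot.get_gripper_force())
f=bot.grab_frame("scene"); cv2.imwrite("pics/s1.png",f["color"][:,:,::-1])
```

```text
4.675 [-0.37467623  0.68320944 -0.96882425] [0.58272108 0.01630137 0.00704864]
5.1 [-1.50269168 -0.40432635  3.92501327] 0.14576801878592252 58.659648299217224
```

View pics/s1.png

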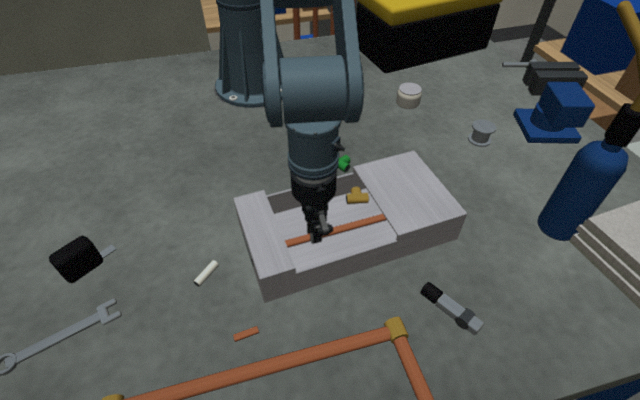

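View pics/w1.png

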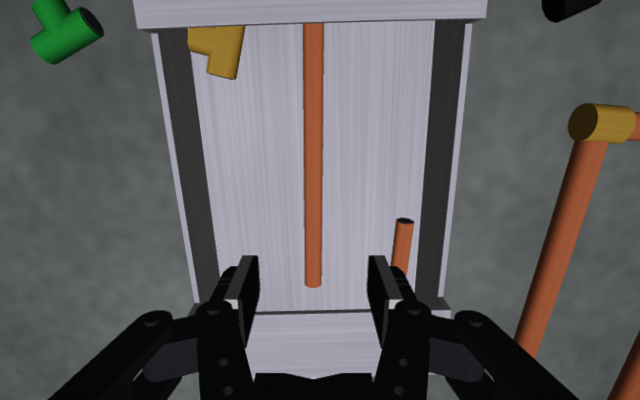

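The gripper is closed on the tube at (318,228) in the scene view. The hover wrist view also shows the tube's end_2 at (313,287), beyond the short hood's edge at row 310. I'll cast that ray using the hover camera pose, which is the present pose raised by the height difference.

Run:
```python
from h import *
f=bot.grab_frame("wrist"); p=bot.get_ee_pos()
D=np.load("tube.npz");g=D["g"]
sh=np.array([g[0],g[1],.13])-p
Rc=cv2.Rodrigues(f["rvec"])[0]; f["tvec"]=f["tvec"]-Rc@sh
print("cam",-Rc.T@f["tvec"])
print("end2",tr(ray(f,[[313,287]],.0115)), "hood edges",tr(ray(f,[[313,22],[313,310]],.074)))
print("tube x",tr(ray(f,[[313,25],[313,280]],.0115)))
```

```text
cam [0.57738372 0.097826   0.27364531]
end2 [[  -2.80366966 -153.29302214]] hood edges [[   2.30528175   51.17452892]
 [  -2.30066458 -131.71093319]]
tube x [[   2.57014717   60.0804228 ]
 [  -2.61998148 -145.99902741]]
```

```bash
python3 - <<'E'
from h import *
u=np.load("tube.npz")["u"]; p=bot.get_ee_pos()
p1=p+[0,0,.008]; bot.movel(p1,.06); print(bot.get_wrist_force())
for d in(.02,.04):
    bot.movel(p1+d*u,.06); print(bot.get_t(),bot.get_wrist_force().round(1),bot.get_finger_gap(),tr(bot.get_ee_pos()))
for n in("scene","top","wrist"):
    f=bot.grab_frame(n); cv2.imwrite(f"pics/{n}2.png",f["color"][:,:,::-1])
E
python3 -c "
import cv2
a=cv2.imread('pics/scene2.png')[150:310,220:480];b=cv2.imread('pics/top2.png')[120:300,160:420]
import numpy as np
cv2.imwrite('pics/c2.png',np.vstack([cv2.resize(a,(520,280)),cv2.resize(b,(520,320))]))"
```

```text
[ 0.22105491  0.30195624 -1.13412707]
5.975 [ 1.1 -0.3 -0.4] 0.14200684245806292 [ -0.07811392 -44.47997594]
6.4583 [ 0.3 -0.2 -0.5] 0.14596700783814226 [  0.49209583 -24.63968074]
```

View pics/c2.png

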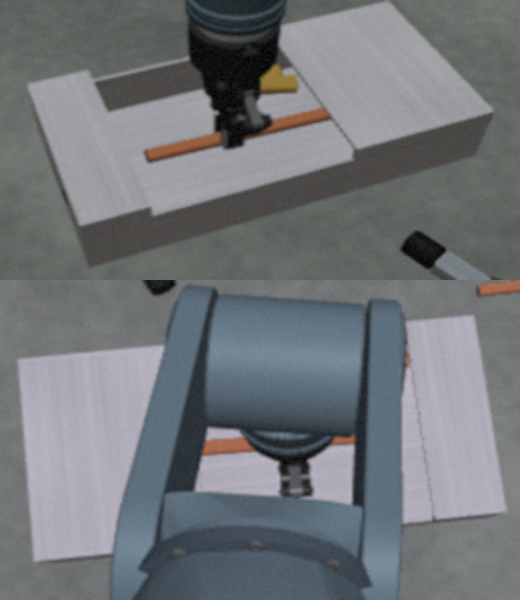

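```bash
cat >> h.py <<'E'
def tcp(E,u,th):  # TCP for tube end_1 at E, tilt th
    O=ori(u,th,1); return E-.202*O[:,0]+.0045*O[:,2],O
E
python3 - <<'E'
from h import *
u=np.load("tube.npz")["u"]
f=bot.grab_frame("scene")
c=[c for c in blobs(f,(270,190,400,260))]
l=min((x for k in c for x in k.reshape(-1,2)),key=lambda x:x[0])
e2=ray(f,[[l[0],l[1]+1]],.0195); print(l,tr(e2))
p=bot.get_ee_pos(); E=p+[0,0,.0045]+.202*u; print("end1",tr(E),E[2])
assert abs(tr(e2)[0,1]+113)<9
for th,dz in((4,.001),(8,.002),(12,.003),(16,.003)):
    q,O=tcp(E-[0,0,dz],u,th); bot.movel(q,.08,O)
    print(th,bot.get_t(),bot.get_wrist_force().round(1),bot.get_torque().round(2))
    if np.linalg.norm(bot.get_wrist_force())>10: print("STOP"); break
for n in("scene","wrist"):
    f=bot.grab_frame(n); cv2.imwrite(f"pics/{n}3.png",f["color"][:,:,::-1])
np.save("E.npy",E-[0,0,.003])
a=cv2.imread('pics/scene3.png')[120:320,200:520];cv2.imwrite('pics/c3.png',cv2.resize(a,(800,500)))
E
```

```text
[293 236] [[  -5.85913906 -104.26654906]]
end1 [  5.65245379 176.66896751] 0.019471299388941515
4 6.975 [ 0.9 -1.3 -1.4] [ 0.03  0.02 -0.01]
8 7.2917 [-0.4 -0.3 -0.5] [ 0.04 -0.03  0.  ]
12 7.6083 [ 0.7 -0.5 -1.1] [ 0.1  -0.    0.01]
16 7.9333 [-0.3  0.4 -0.2] [ 0.11 -0.01  0.01]
```

View pics/c3.png

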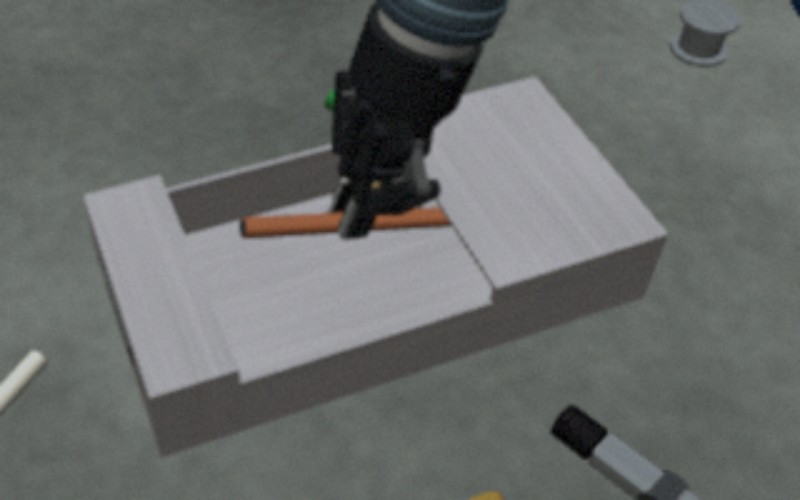

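The tube is tilted, with end_2 raised at crop (245,228), which is full-frame (298,211). I'll check its real tilt by intersecting that ray with the tube's vertical plane, then draw it out if the tilt is right.

```bash
cat > chk.py <<'E'
from h import *
def plane(f,px,P,n):
    A=ray(f,[px],0.)[0];B=ray(f,[px],.3)[0]
    return A+(B-A)*(((P-A)@n)/((B-A)@n))
E
python3 - <<'E'
from chk import *
u=np.load("tube.npz")["u"];E=np.load("E.npy");f=bot.grab_frame("scene")
n=np.array([u[1],-u[0],0])
for px in((298,211),(379,206.5)):
    w=plane(f,px,E,n); print(tr(w),w[2]*1000)
O=ori(u,16,1); w=E-.29*O[:,0]; print("exp e2",tr(w),w[2]*1000)
c=max(blobs(f,(270,180,400,240)),key=cv2.contourArea); print(cv2.boundingRect(c))
E
```

```text
[ -1.13635527 -93.03052611] 93.09329276584265
[ 2.89531442 67.13589855] 46.852954105829085
exp e2 [  -1.36235041 -102.00865084] 96.40613257587125
(297, 205, 40, 9)
```

Run:
```python
from chk import *
u=np.load("tube.npz")["u"];E=np.load("E.npy")
a=ori(u,16,1)[:,0]
for d in(.05,.13,.21):
    q,O=tcp(E-d*a,u,16); bot.movel(q,.08,O); print(bot.get_t(),bot.get_wrist_force().round(1),bot.get_torque().round(2),bot.get_finger_gap())
q[2]+=.13; bot.movel(q,.12)
E2=E-.21*a; E2[2]=.25
q,O=tcp(E2,u,0); bot.movel(q,.1,O); bot.pause(.5)
print(bot.get_t(),bot.get_ee_pos(),bot.get_wrist_force().round(1),bot.get_torque().round(2),abs(bot.get_dq()).max())
for k in("scene","top"):
    f=bot.grab_frame(k); cv2.imwrite(f"pics/{k}4.png",f["color"][:,:,::-1])
```

```text
8.8583 [ 0.3 -0.3 -0.5] [0.1  0.03 0.03] 0.14867537721571547
10.0083 [-1.2  0.5 -0.7] [ 0.14  0.02 -0.01] 0.14468533068617404
11.1583 [ 0.7 -0.3 -0.3] [ 0.19  0.01 -0.04] 0.14675261001574844
13.325 [ 0.59251522 -0.14492033  0.24569562] [ 0.5  0.2 -0.1] [-0.    0.01 -0.05] 0.3527346381384338
```

View pics/scene4.png

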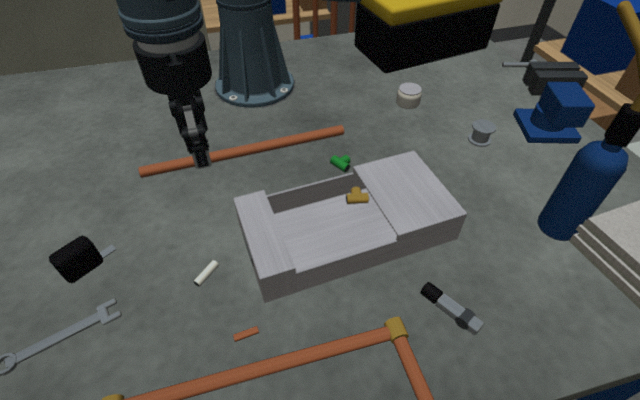

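View pics/top4.png

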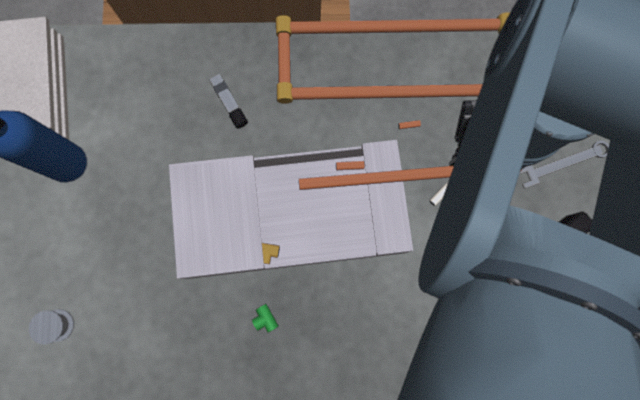

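The tube is out, with its ends at (142,172) and (343,130) in the scene view. The offcut at (350,165) and the tee at (270,253) in the top view have not moved. I'll check the heights and hand in.

Run:
```python
from chk import *
u=np.load("tube.npz")["u"];f=bot.grab_frame("scene");p=bot.get_ee_pos();n=np.array([u[1],-u[0],0])
A,B=[plane(f,px,p,n) for px in((142,172),(343,130))]
tilt=np.degrees(np.arcsin((B[2]-A[2])/np.linalg.norm(B-A)))
print(A,B,np.linalg.norm(B-A),tilt,bot.get_dq().round(2),bot.get_gripper_force())
if abs(tilt)<2 and min(A[2],B[2])>.2: print(bot.close_job())
```

```text
[ 0.59712511 -0.22319665  0.24980689] [0.57968757 0.06537014 0.24774696] 0.2891005101079154 -0.4082528398538439 [-0.14 -0.03 -0.12  0.07  0.01 -0.  ] 58.570497035980225
the job is handed in; nothing more can be done
None
```

The long copper tube is out of the tray and the job is handed in: the gripper still holds it, level to about 0.4° by camera, with its underside about 166 mm above the hood tops, and the offcut and tee are still in the tray.

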